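# Set up the drip coasters on the bar

## Task

Get the bar ready without marking the worktop: pick out the two small dropper bottles and stand each in its own dark wooden coaster, and stand each of the two steel jiggers, wide cup still upward, in its own blue dish. Keep them upright all the way and set them down flat inside the rim without dropping them, let go, and leave the wine stopper and the bottle opener where they are.

Things in the scene. Friction and masses are not known exactly. Their poses are not given: they have to be found in the camera images.
- bottle_a: small dropper bottle with amber liquid, an orange-brown and cream label and a black dropper cap; round, 48 mm diameter body up to 76 mm high, then a shoulder and a neck and black cap about 25 mm across from 76 to 120 mm, rubber bulb narrower, top at 142 mm; 0.19 kg. Grip it by the black cap and neck, about 98 mm up. Origin: centre of the underside, z up. Stands loose on the worktop; goes in either wooden coaster
- bottle_b: small dropper bottle with olive-green liquid, a green and cream label and a black dropper cap; round, 43 mm diameter body up to 68 mm high, then a neck and black cap about 25 mm across from 68 to 110 mm, rubber bulb narrower, top at 132 mm; 0.16 kg. Grip it by the black cap and neck, about 92 mm up. Origin: centre of the underside, z up. Stands loose; goes in either wooden coaster
- jigger_a: steel double jigger, an hourglass 88 mm high: 44 mm across the wide upper rim, narrow waist 37 mm up, 36 mm across the foot; 0.07 kg. Can be gripped from above across the upper rim, outside, about 75 mm up. Origin: centre of the underside, z up. Stands loose; goes in either blue dish
- jigger_b: second steel double jigger, the same as jigger_a
- wood_coaster_a: round dark wooden bottle coaster with a cork-coloured floor, fixed to the worktop: 86 mm outside diameter, 13 mm high, rim wall 7 mm thick, so 72 mm inside diameter; flat floor 6 mm above its origin. Origin: centre of the underside, z up
- wood_coaster_b: second dark wooden bottle coaster, the same as wood_coaster_a
- blue_dish_a: round blue drip dish, fixed to the worktop: 76 mm outside diameter, 12 mm high, rim wall 5 mm thick, so 66 mm inside diameter; flat floor 5 mm above its origin. Origin: centre of the underside, z up
- blue_dish_b: second blue drip dish, the same as blue_dish_a
- stopper: steel wine stopper standing loose among the rest, round ball below and stepped cone above, 37 mm diameter, 73 mm high; not to be moved. Origin: centre of the underside
- opener: flat bottle opener with a blue handle, lying loose behind the rest, towards the wall, 45 x 154 x 11 mm, long side along its y; not to be moved. A wall shelf overhangs the worktop from about this line back to the wall, its underside 440 mm up: keep the wrist clear of its front edge. Origin: centre of the underside
There are look-alikes about, which are no part of the job. What is shaped like the wood_coaster_b but yellow is not meant.

How it is judged:
At the end, for the whole second after the job is handed in: One dropper bottle stands in each wooden coaster and one jigger in each blue dish: centre within 16 mm of the coaster's or dish's centre, underside within 3 mm of its floor, upright within 0.1 rad, at rest (under 0.02 m/s), released (((horizontal distance between bottle_a and wood_coaster_a below 0.016 m and z of bottle_a in the frame of wood_coaster_a between 0.003 and 0.009 m and horizontal distance between bottle_b and wood_coaster_b below 0.016 m and z of bottle_b in the frame of wood_coaster_b between 0.003 and 0.009 m) or (horizontal distance between bottle_a and wood_coaster_b below 0.016 m and z of bottle_a in the frame of wood_coaster_b between 0.003 and 0.009 m and horizontal distance between bottle_b and wood_coaster_a below 0.016 m and z of bottle_b in the frame of wood_coaster_a between 0.003 and 0.009 m)) and ((horizontal distance between jigger_a and blue_dish_a below 0.016 m and z of jigger_a in the frame of blue_dish_a between 0.002 and 0.008 m and horizontal distance between jigger_b and blue_dish_b below 0.016 m and z of jigger_b in the frame of blue_dish_b between 0.002 and 0.008 m) or (horizontal distance between jigger_a and blue_dish_b below 0.016 m and z of jigger_a in the frame of blue_dish_b between 0.002 and 0.008 m and horizontal distance between jigger_b and blue_dish_a below 0.016 m and z of jigger_b in the frame of blue_dish_a between 0.002 and 0.008 m)) and angle between each of bottle_a, bottle_b, jigger_a, jigger_b's own z axis and vertical below 0.1 rad and linear speed of each of bottle_a, bottle_b, jigger_a, jigger_b below 0.02 m/s); the robot touches nothing.
It fails at once if the wine stopper or the bottle opener is moved by more than 20 mm, or the stopper is tipped (distance of any of stopper, opener from where it was at the start of the episode above 0.02 m or angle between stopper's own z axis and vertical above 0.5 rad).
It fails at once if a bottle or jigger is tipped by more than 0.7 rad (angle between any of bottle_a, bottle_b, jigger_a, jigger_b's own z axis and vertical above 0.7 rad).
It fails at once if a bottle or jigger is dropped into its coaster or dish (faster than 0.5 m/s within the last 30 mm) ((horizontal distance between bottle_a and wood_coaster_a below 0.05 m and z of bottle_a in the frame of wood_coaster_a below 0.03 m and linear speed of bottle_a above 0.5 m/s) or (horizontal distance between bottle_a and wood_coaster_b below 0.05 m and z of bottle_a in the frame of wood_coaster_b below 0.03 m and linear speed of bottle_a above 0.5 m/s) or (horizontal distance between bottle_b and wood_coaster_a below 0.05 m and z of bottle_b in the frame of wood_coaster_a below 0.03 m and linear speed of bottle_b above 0.5 m/s) or (horizontal distance between bottle_b and wood_coaster_b below 0.05 m and z of bottle_b in the frame of wood_coaster_b below 0.03 m and linear speed of bottle_b above 0.5 m/s) or (horizontal distance between jigger_a and blue_dish_a below 0.05 m and z of jigger_a in the frame of blue_dish_a below 0.03 m and linear speed of jigger_a above 0.5 m/s) or (horizontal distance between jigger_a and blue_dish_b below 0.05 m and z of jigger_a in the frame of blue_dish_b below 0.03 m and linear speed of jigger_a above 0.5 m/s) or (horizontal distance between jigger_b and blue_dish_a below 0.05 m and z of jigger_b in the frame of blue_dish_a below 0.03 m and linear speed of jigger_b above 0.5 m/s) or (horizontal distance between jigger_b and blue_dish_b below 0.05 m and z of jigger_b in the frame of blue_dish_b below 0.03 m and linear speed of jigger_b above 0.5 m/s)).
It also fails if it takes over 99 s, if anything falls off the work surface, if the arm or the gripper's body presses on something with over 40 N, if the wrist force passes 120 N, or if a joint passes its speed limit or range.

## Robot

A 7-joint arm with a two-finger parallel gripper is mounted at the origin on a cart in front of the work surface, level with it; the furniture and walls round the work are solid. World frame = base frame: x ahead of the robot, y to its left, z up, the work surface at z = 0. Lengths are in m, angles in rad, forces in N, time in s.
With the tool pointing down it reaches from about 0.35 to 0.9 m from the base axis. Payload 8.1 kg.
Tool frame: the origin (TCP) lies at the very end of the fingers, on their centre line; the grasp point (between the pads) lies 19 mm behind it; x points along the fingers, y is the direction in which the jaws open and shut, and the axes are right-handed (so a half turn about x gives the same grasp; the last joint's range is limited). The gripper opens to 92 mm and grips with 3 to 60 N. Pads are 19 mm wide; open, the fingers measure 130 mm over their backs; the gripper's body (75 mm by 190 mm) begins 47 mm behind the grasp point.
Start: joints at [1.113, 0.434, 0.025, 1.573, -0.012, 1.134, -0.075], TCP at [0.217, -0.586, 0.227] pointing down, gripper open.
Joint ranges: [-2.62, 2.62], [-0.44, 2.09], [-1.27, 1.32], [0.08, 2.57], [-1.32, 4.46], [0.12, 2], [-2.74, 2.74]. Speed limits (rad/s): [2.22, 2.22, 3.01, 3.01, 3.14, 3.14, 3.14].

## Interface

Orientations are given as a rotation vector (axis times angle).
In Python, from cell import * gives the robot as it stands.
- The arm moves only by the shell command python3 -m handwheel 'ROWS' [FORCE]. ROWS is JSON, a list of rows, each a list of 7 numbers: the opening, from 0 (shut) to 1 (fully open), then the shift along the tool's x, y, z in m, then the turn, a rotation vector about the tool's x, y, z in rad. A call has 1 to 10 rows; each row shifts and turns the commanded pose from where the row before left it, along the tool's axes as they then stand; what a row does not reach is not made up. A row lasts 1/10 s, in which the tool goes at most 50 mm and 8.59 degrees, less where a joint would pass 70% of its speed; a pose out of reach is approached as far as the arm can. A call is refused whole if a number of a shift passes 0.05 or a number of a turn 0.15, either way. A call with a gripper value outside its range is refused whole. The fingers move at their own pace and stop on an object; FORCE is the grip in N (left out, the last holds). Time passes only in rows, so rows that do not move let the fingers close. It gives the time, the measured TCP pose, the force and the opening at its end, in the units of the state.
- observe(): the state, without advancing time (a new reading comes with each control period).
- get_image(name): name is "side" or "top"; returns (picture, depth): 480x640x3 uint8, blue, green, red; 480x640 float32, m along the optical axis (not along the pixel's ray), 0 where there is no reading.
- get_calibration(name): a dict with "camera_matrix" (3x3 intrinsics, pixels), "k1" (the pictures are not rectified: a ray, as slopes to the right and down, at radius r is drawn at 1 + k1 r^2 times it, then the intrinsics apply), "pose" (4x4, takes a point from camera to world coordinates). Camera axes: x right, y down, z forward; pixel columns grow to the right and rows downward; lengths in m; the calibration is good to about 2 mm. A picture is of the moment at which its call begins. get_calibration takes no time and is no camera call.
- sign_off(): hands the job in, once; it reports no verdict.
The state is a dict: "clock": time; "joints": joint angles; "dq": joint speeds; "joint_efforts": joint torques, N m; "position": TCP position; "ee_rot": TCP orientation; "force": force on the tool from outside, world axes, zero at the start; "ft_torque": the same for the moment, N m; "width": opening from 0.0 (shut) to 1.0 (fully open).
Only numpy, scipy, OpenCV 4.12 (cv2) and the standard library are available. Lean on these libraries where they do the work, as an engineer would, in place of code of your own. Each camera call takes 0.05 s, during which the arm holds its last target. There are 200 camera calls.

## Working session

There is one attempt and no reset: what is moved stays moved. The work goes in short steps, Python scripts to look and compute and a shell command to move; the robot and the scene stay as the last step left them, time stands still between calls to the robot, and variables do not carry over. Pictures are saved under pics/ and viewed, about 12 in all and at most 16, crops included, and the job is handed in when it is done.

```bash
mkdir -p pics
python3 - <<'E'
from cell import *
import cv2,numpy as np
s=observe();print(s)
for n in("top","side"):
    im,d=get_image(n);cv2.imwrite(f"pics/{n}0.png",im);np.save(f"pics/{n}0.npy",d);print(n,get_calibration(n))
E
```

```text
{'clock': 0.0, 'joints': array([ 1.11342936,  0.43521142,  0.02494716,  1.57413105, -0.01162648,
        1.13398706, -0.0750919 ]), 'dq': array([-0.00127191,  0.00034271,  0.00044937, -0.00149423,  0.00102493,
        0.00054707, -0.00122584]), 'joint_efforts': array([-5.58683205e-04, -6.67858744e+01,  9.84957442e-01, -3.14467156e+01,
       -6.04566769e-02,  4.27412486e-02,  9.12459450e-05]), 'position': array([ 0.21689109, -0.58559619,  0.22593871]), 'ee_rot': array([ 2.02855544,  0.36526517, -2.02935502]), 'force': array([ 1.06901565, -1.13124169, -0.5851381 ]), 'ft_torque': array([ 0.01023843,  0.03220613, -0.00274126]), 'width': 0.9948012581353721}
top {'camera_matrix': array([[536.16972363,   0.        , 310.7162268 ],
       [  0.        , 536.16972363, 236.60105831],
       [  0.        ,   0.        ,   1.        ]]), 'k1': -0.09604291619439571, 'pose': array([[ 3.76253567e-01, -8.88595860e-01,  2.62355962e-01,
         8.14542334e-02],
       [-9.26516557e-01, -3.61027815e-01,  1.05952757e-01,
        -2.62228755e-01],
       [ 5.68618388e-04, -2.82942245e-01, -9.59136780e-01,
         1.52822213e+00],
       [ 0.00000000e+00,  0.00000000e+00,  0.00000000e+00,
         1.00000000e+00]])}
side {'camera_matrix': array([[574.19335047,   0.        , 326.94048825],
       [  0.        , 574.19335047, 242.86659208],
       [  0.        ,   0.        ,   1.        ]]), 'k1': 0.02285968811355898, 'pose': array([[-0.86115113, -0.25654935,  0.4388635 , -0.19143404],
       [-0.50801668,  0.40310192, -0.76120161,  1.06557473],
       [ 0.01837906, -0.8784596 , -0.47746302,  0.75778455],
       [ 0.        ,  0.        ,  0.        ,  1.        ]])}
```

View pics/top0.png

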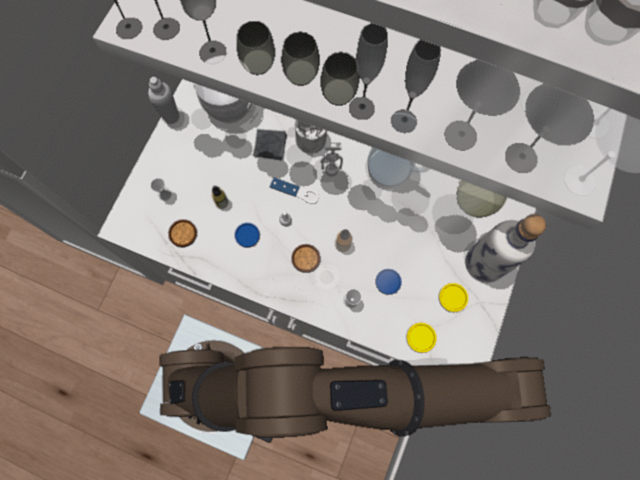

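View pics/side0.png

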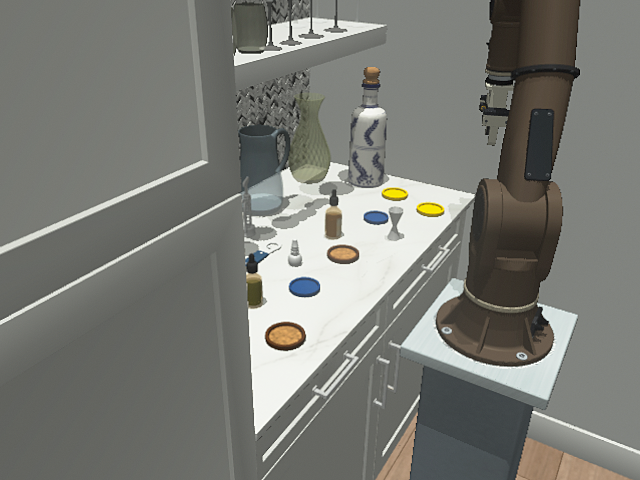

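Top view: coasters at about (182,233) and (306,258), dishes at (247,235) and (388,281), green bottle at (220,197), amber at (344,240), stopper at (285,218), opener at (295,190). One jigger is at (353,297) and the second is probably at (160,188). The side view is blocked on the left by a cabinet. I'll zoom in and measure with rays and depth.

```bash
cat > h.py <<'E'
from cell import *
import cv2,numpy as np
def ray(n,u,v):
    c=get_calibration(n);K=c["camera_matrix"];k=c["k1"]
    p=np.array([(u-K[0,2])/K[0,0],(v-K[1,2])/K[1,1]]);q=p.copy()
    for _ in range(20): q=p/(1+k*(q@q))
    return c["pose"][:3,3],c["pose"][:3,:3]@np.array([*q,1.])
def onz(n,u,v,z):
    o,d=ray(n,u,v);return o+d*(z-o[2])/d[2]
def cloud(n,d):
    "world xyz of every pixel, nan where no depth"
    c=get_calibration(n);K=c["camera_matrix"];v,u=np.mgrid[0:480,0:640]
    p=np.stack([(u-K[0,2])/K[0,0],(v-K[1,2])/K[1,1]],-1);q=p.copy()
    for _ in range(20): q=p/(1+c["k1"]*(q**2).sum(-1,keepdims=True))
    X=np.concatenate([q,np.ones((480,640,1))],-1)*np.where(d>0,d,np.nan)[...,None]
    return X@c["pose"][:3,:3].T+c["pose"][:3,3]
def fit(P):
    "least-squares circle in xy"
    A=np.c_[2*P[:,:2],np.ones(len(P))];s=np.linalg.lstsq(A,(P[:,:2]**2).sum(1),rcond=None)[0]
    return s[:2],np.sqrt(s[2]+s[:2]@s[:2])
E
python3 - <<'E'
from h import *
im=cv2.imread("pics/top0.png");d=np.load("pics/top0.npy");P=cloud("top",d)
a=im[130:330,120:420];cv2.imwrite("pics/crop1.png",cv2.resize(a,None,fx=2.66,fy=2.66,interpolation=cv2.INTER_CUBIC))
hsv=cv2.cvtColor(im,cv2.COLOR_BGR2HSV)
# discs: saturated blobs
for nm,lo,hi,h in(("blue",(100,120,40),(130,255,255),.012),("wood",(3,90,30),(20,255,255),.013),("yellow",(22,120,80),(35,255,255),.013)):
    m=cv2.inRange(hsv,lo,hi);m[:150]=0;m[:,:100]=0;m[340:]=0
    for c in cv2.findContours(m,0,2)[0]:
        if cv2.contourArea(c)>120:
            Q=np.array([onz("top",*p[0],h) for p in c]);xy,r=fit(Q);print(nm,c.reshape(-1,2).mean(0),xy,r)
# tall blobs
Z=np.nan_to_num(P[...,2]);m=((Z>.02)&(Z<.2)).astype(np.uint8);m[:150]=0;m[320:]=0;m[:,:110]=0;m[:,450:]=0
n,l,st,ce=cv2.connectedComponentsWithStats(m)
for i in range(1,n):
    if st[i,4]<20: continue
    q=P[l==i];zt=np.nanmax(q[:,2]);t=q[q[:,2]>zt-.02]
    print("tall",st[i],zt,"topxy",t[:,:2].mean(0),"all",q[:,:2].mean(0),"ext",np.ptp(t[:,:2],axis=0))
E
```

```text
blue [389.25641026 284.07692308] [ 0.44936206 -0.360547  ] 0.027234289045368978
blue [245.85294118 235.20588235] [0.43090901 0.08245425] 0.03436437853285104
blue [283.77358491 186.77358491] [0.61245122 0.03996303] 0.02942205010402906
wood [303.89189189 258.48648649] [ 0.43071169 -0.10384185] 0.03831051490892721
wood [182.975 233.125] [0.36312895 0.263532  ] 0.03952794198365647
wood [529.14545455 229.14545455] [ 0.77705087 -0.70205511] 0.035500399306532295
yellow [422.47826087 329.26086957] [ 0.3396936  -0.49378313] 0.040970871270284995
yellow [453.42857143 296.38095238] [ 0.4824942  -0.54267617] 0.041103113900659044
tall [110 150  28  52 785] 0.1684553237907218 topxy [0.47448115 0.50927185] all [0.46358775 0.50922551] ext [0.02475967 0.00514212]
tall [321 150  22  25 298] 0.1565323113450694 topxy [ 0.71665942 -0.07172824] all [ 0.7163335 -0.071448 ] ext [0.00542279 0.00742055]
tall [ 367  150   63   36 1316] 0.19997572856686885 topxy [ 0.74444643 -0.23315633] all [ 0.74411922 -0.23946645] ext [0.01549498 0.0678951 ]
tall [150 178  18  19 199] 0.09633342845879311 topxy [0.45734048 0.37682182] all [0.45587328 0.37425361] ext [0.04497349 0.0438312 ]
tall [212 185  16  22 247] 0.13807160591126277 topxy [0.49692695 0.19580096] all [0.49150649 0.1910279 ] ext [0.014548   0.01025689]
tall [279 211  12  13 111] 0.07758463915995484 topxy [ 0.51415769 -0.00377678] all [ 0.5123143  -0.00563994] ext [0.01513174 0.01225217]
tall [335 229  17  22 293] 0.14896985994222223 topxy [ 0.51040992 -0.18892163] all [ 0.50185284 -0.19057403] ext [0.01270017 0.01187412]
tall [345 289  16  17 205] 0.09385173227368315 topxy [ 0.36513839 -0.27247921] all [ 0.36459717 -0.27278585] ext [0.04175318 0.04266769]
```

View pics/crop1.png

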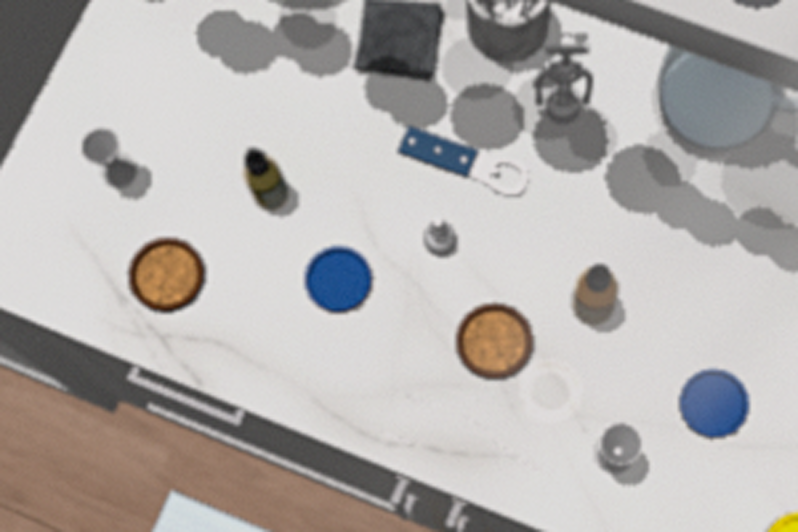

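Run:
```python
from h import *
from scipy.spatial.transform import Rotation as R
print(R.from_rotvec(observe()["ee_rot"]).as_matrix().round(3))
im=cv2.imread("pics/top0.png");d=np.load("pics/top0.npy");P=cloud("top",d);Z=P[...,2]
hsv=cv2.cvtColor(im,cv2.COLOR_BGR2HSV);sm=cv2.imread("pics/side0.png");sh=cv2.cvtColor(sm,cv2.COLOR_BGR2HSV)
def blobs(n,hsv,lo,hi,h,roi):
    m=cv2.inRange(hsv,lo,hi);k=np.zeros_like(m);k[roi[1]:roi[3],roi[0]:roi[2]]=1;m*=k
    for c in cv2.findContours(m,0,2)[0]:
        if cv2.contourArea(c)>100:
            c=cv2.convexHull(c);e=cv2.fitEllipse(c);Q=np.array([onz(n,*p[0],h) for p in c]);xy,r=fit(Q);print(n,h,np.round(e[0],1),"fit",xy.round(4),r.round(4),"ell",onz(n,*e[0],h)[:2].round(4))
blobs("top",hsv,(100,70,40),(135,255,255),.012,(230,210,420,310))
blobs("top",hsv,(0,60,20),(22,255,255),.013,(150,210,325,280))
blobs("side",sh,(100,70,40),(135,255,255),.012,(280,200,395,300))
blobs("side",sh,(0,70,20),(22,255,255),.013,(260,242,365,355))
# jigger rims via top depth
for nm,(x0,y0,x1,y1),zt in(("jA",(340,282,365,310),.07),("jB",(145,172,175,202),.07),("bA",(330,222,356,255),.118),("bB",(206,180,232,212),.108),("stop",(274,206,296,228),.03)):
    q=P[y0:y1,x0:x1];k=(q[...,2]>zt)&(q[...,2]<.16);t=q[k][:,:2];print(nm,k.sum(),"mid",((t.max(0)+t.min(0))/2).round(4),"mean",t.mean(0).round(4),"ext",np.ptp(t,axis=0).round(4))
    c=cv2.findContours(k.astype(np.uint8),0,2)[0];c=max(c,key=len);(u,v),r=cv2.minEnclosingCircle(c);print("   ",u+x0,v+y0,r)
print("ring326,275",Z[270:282:3,318:336:3].round(3))
print("left grid z");print(np.nan_to_num(Z[150:310:20,0:150:15]).round(2))
k=P[200,40];print(P[200,60],P[240,60],P[60,330])
```

```text
[[-0.001  0.347 -0.938]
 [ 0.001 -0.938 -0.347]
 [-1.    -0.001  0.   ]]
top 0.012 [388.2 281.3] fit [ 0.4558 -0.3525] 0.0361 ell [ 0.4556 -0.3525]
top 0.012 [246.8 234.6] fit [0.431  0.0828] 0.0364 ell [0.4308 0.0827]
top 0.013 [305.5 257.8] fit [ 0.4309 -0.1048] 0.0404 ell [ 0.4306 -0.105 ]
top 0.013 [182.1 232.8] fit [0.3632 0.2635] 0.041 ell [0.363  0.2634]
side 0.012 [304.1 286.6] fit [0.4294 0.0928] 0.0401 ell [0.429  0.0939]
side 0.012 [375.3 217. ] fit [ 0.455 -0.34 ] 0.04 ell [ 0.4544 -0.3397]
side 0.013 [284.9 335.8] fit [0.3617 0.2735] 0.0448 ell [0.3609 0.2752]
side 0.013 [342.6 252.5] fit [ 0.4317 -0.0991] 0.0413 ell [ 0.4313 -0.0982]
jA 119 mid [ 0.3618 -0.2731] mean [ 0.3653 -0.2724] ext [0.0418 0.0427]
    352.88888931274414 296.3333330154419 8.000871658325195
jB 97 mid [0.454  0.3712] mean [0.4571 0.3769] ext [0.045 0.045]
    157.0 184.5 7.43313455581665
bA 55 mid [ 0.5109 -0.19  ] mean [ 0.5088 -0.1896] ext [0.0198 0.0222]
    345.0 232.8571424484253 4.344930648803711
bB 46 mid [0.4986 0.1966] mean [0.4967 0.1956] ext [0.0208 0.0253]
    216.0 189.0 4.4722361564636
[... 230 characters left out ...]
.     0.002  0.007  0.001]
 [-0.002  0.001  0.003 -0.003 -0.004  0.002]]
left grid z
[[ 0.55  0.51  0.47  0.42  0.37  0.32  0.26  0.19  0.12  0.04]
 [ 0.45  0.48  0.44  0.38  0.33  0.27  0.21  0.14  0.06 -0.  ]
 [ 0.04  0.17  0.33  0.34  0.29  0.22  0.16  0.09 -0.01 -0.  ]
 [-0.91 -0.29 -0.14  0.02  0.22  0.18  0.1   0.02 -0.   -0.  ]
 [-0.9  -0.91 -0.9  -0.54 -0.38 -0.17  0.05 -0.    0.   -0.01]
 [-0.92 -0.92 -0.92 -0.91 -0.93 -0.93 -0.66 -0.39 -0.21 -0.  ]
 [-0.92 -0.91 -0.92 -0.91 -0.91 -0.91 -0.92 -0.91 -0.91 -0.68]
 [-0.92 -0.91 -0.92 -0.9  -0.93 -0.91 -0.92 -0.91 -0.91 -0.92]]
[0.27523326 0.50837429 0.26750902] [ 0.25986934  1.00907136 -0.7075318 ] [ 0.71054644 -0.05050655  0.57682962]
```

```bash
cat >> h.py <<'E'
from scipy.spatial.transform import Rotation as R
def go(*targets,yaw=None):
    "print tool-axes shift from the measured pose to each TCP target (and turn for jaw yaw)"
    s=observe();M=R.from_rotvec(s["ee_rot"]).as_matrix()
    print("tcp",s["position"].round(4),"M",M.round(3).tolist(),"w",round(s["width"],3),"F",s["force"].round(1),"t",s["clock"])
    for t in targets: print(t,"->",(M.T@(np.array(t)-s["position"])).round(4))
E
python3 - <<'E'
from h import *
for n,u,v,z in(("jA",352.9,296.3,.088),("jB",157,184.5,.088),("bA",345,232.9,.13),("bB",216,189,.12)):print(n,onz("top",u,v,z).round(4))
print("shelf",[onz("top",u,v,.44).round(3) for u,v in((95,38),(300,115),(600,222))])
# side check: bottle caps / jigger
sm=cv2.imread("pics/side0.png");h=cv2.cvtColor(sm,cv2.COLOR_BGR2HSV)
for n,(x0,y0,x1,y1) in(("bA",(324,190,345,210)),("bB",(245,255,262,280))):
    m=(h[y0:y1,x0:x1,2]<70).astype(np.uint8);r=[(y+y0,np.nonzero(m[y])[0].min()+x0,np.nonzero(m[y])[0].max()+x0) for y in range(len(m)) if m[y].any()];print(n,r)
m=(np.load("pics/side0.npy"));P=cloud("side",m)
for n,(x0,y0,x1,y1) in(("jA",(385,205,406,242)),("bA",(324,190,345,240))):
    q=P[y0:y1,x0:x1];k=(q[...,2]>.07)&(q[...,2]<.15)&(abs(q[...,0]-.45)<.15);print(n,q[k].mean(0),q[k].min(0),q[k].max(0))
E
```

```text
jA [ 0.3619 -0.2729  0.088 ]
jB [0.4535 0.3707 0.088 ]
bA [ 0.5088 -0.1904  0.13  ]
bB [0.4958 0.1937 0.12  ]
shelf [array([0.651, 0.541, 0.44 ]), array([ 0.638, -0.011,  0.44 ]), array([ 0.65 , -0.719,  0.44 ])]
bA [(190, np.int64(333), np.int64(335)), (191, np.int64(333), np.int64(335)), (192, np.int64(333), np.int64(335)), (193, np.int64(333), np.int64(335)), (194, np.int64(333), np.int64(335)), (195, np.int64(333), np.int64(335)), (196, np.int64(332), np.int64(335)), (197, np.int64(331), np.int64(336)), (198, np.int64(330), np.int64(337)), (199, np.int64(330), np.int64(337)), (200, np.int64(330), np.int64(337)), (201, np.int64(330), np.int64(337)), (202, np.int64(330), np.int64(337)), (203, np.int64(330), np.int64(337)), (204, np.int64(331), np.int64(337)), (205, np.int64(332), np.int64(334))]
bB [(255, np.int64(249), np.int64(253)), (256, np.int64(249), np.int64(253)), (257, np.int64(249), np.int64(253)), (258, np.int64(249), np.int64(253)), (259, np.int64(249), np.int64(261)), (260, np.int64(249), np.int64(261)), (261, np.int64(249), np.int64(259)), (262, np.int64(248), np.int64(258)), (263, np.int64(247), np.int64(257)), (264, np.int64(247), np.int64(256)), (265, np.int64(247), np.int64(256)), (266, np.int64(247), np.int64(256)), (267, np.int64(247), np.int64(256)), (268, np.int64(247), np.int64(256)), (269, np.int64(247), np.int64(256)), (270, np.int64(247), np.int64(256)), (271, np.int64(248), np.int64(256)), (272, np.int64(248), np.int64(255)), (273, np.int64(252), np.int64(252))]
jA [ 0.36408739 -0.26948068  0.0816402 ] [ 0.34328663 -0.29378363  0.07016763] [ 0.38785568 -0.24537549  0.09111479]
bA [ 0.50848416 -0.17668868  0.09771557] [ 0.48791296 -0.20579259  0.07039051] [ 0.53611754 -0.15943537  0.14319919]
```

```bash
python3 -m handwheel '[[1,0,0,0,0.118,0,0],[1,0,0,0,0.118,0,0],[1,0,0,0,0.118,0,0],[1,0,0,0,0,0,0]]' 15; python3 -c "
from h import *
go((.365,-.272,.15))"
```

```text
clock: 0.5
position: [0.2171, -0.5858, 0.2263]
ee_rot: [-2.22, 0.0, 2.221]
force: [0.6, -0.6, 0.7]
width: 1.001
tcp [ 0.2171 -0.5858  0.2263] M [[-0.001, -0.001, -1.0], [0.001, -1.0, 0.001], [-1.0, -0.001, 0.001]] w 1.001 F [ 0.6 -0.6  0.7] t 0.5
(0.365, -0.272, 0.15) -> [ 0.0764 -0.3139 -0.1476]
```

```bash
python3 -m handwheel '[[1,0.0095,-0.0392,-0.0183,0,0,0],[1,0.0095,-0.0392,-0.0183,0,0,0],[1,0.0095,-0.0392,-0.0183,0,0,0],[1,0.0095,-0.0392,-0.0183,0,0,0],[1,0.0095,-0.0392,-0.0183,0,0,0],[1,0.0095,-0.0392,-0.0183,0,0,0],[1,0.0095,-0.0392,-0.0183,0,0,0],[1,0.0095,-0.0392,-0.0183,0,0,0],[1,0,0,0,0,0,0],[1,0,0,0,0,0,0]]' 12; python3 -c "
from h import *
go((.363,-.272,.056))
im,d=get_image('side');cv2.imwrite('pics/s1.png',im[120:360,240:560])"
```

```text
clock: 1.5
position: [0.3635, -0.2717, 0.1506]
ee_rot: [2.218, 0.007, -2.219]
force: [-0.6, -0.5, 1.2]
width: 0.999
tcp [ 0.3635 -0.2717  0.1506] M [[-0.001, 0.006, -1.0], [0.0, -1.0, -0.006], [-1.0, -0.0, 0.001]] w 0.999 F [-0.6 -0.5  1.2] t 1.5
(0.363, -0.272, 0.056) -> [0.0946 0.0003 0.0004]
```

View pics/s1.png

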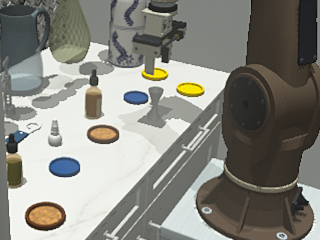

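The gripper hangs above the jigger: fingers at about (152,65) in the crop, jigger at (157,105). I'll check by projecting the finger tips before descending.

```bash
cat >> h.py <<'E'
def proj(n,X):
    c=get_calibration(n);p=c["pose"];q=p[:3,:3].T@(np.array(X)-p[:3,3]);q=q[:2]/q[2];return (q*(1+c["k1"]*(q@q))*np.array([c["camera_matrix"][0,0],c["camera_matrix"][1,1]])+c["camera_matrix"][:2,2]).round(1)
E
python3 -c "
from h import *
for dy in(-.05,0,.05):print(proj('side',(.3635,-.2717+dy,.15))-[240,120])
print(proj('side',(.363,-.272,.088))-[240,120],proj('side',(.363,-.272,0))-[240,120])
im=cv2.imread('pics/s1.png');cv2.imwrite('pics/s1c.png',cv2.resize(im[20:140,90:230],None,fx=4,fy=4))"
```

```text
[164.9  62.3]
[157.4  68.3]
[149.5  74.5]
[155.9  89.1] [153.5 117.3]
```

View pics/s1c.png

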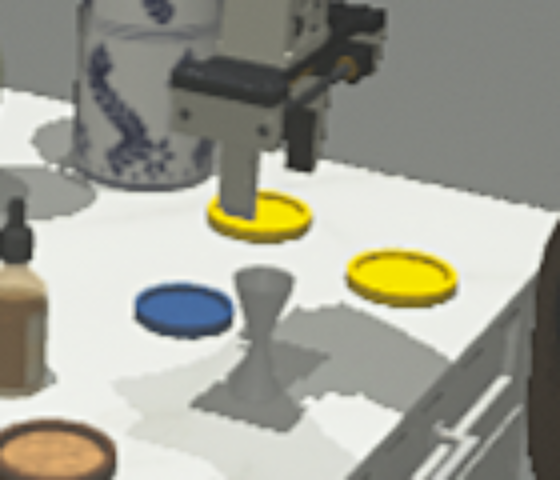

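The tips match their projections, and so does the jigger rim at (156,88). Descend, close gently and lift.

```bash
python3 -m handwheel '[[1,0.0235,0,0,0,0,0],[1,0.0235,0,0,0,0,0],[1,0.0235,0,0,0,0,0],[1,0.0235,0,0,0,0,0],[0.7,0,0,0,0,0,0],[0.55,0,0,0,0,0,0],[0.35,0,0,0,0,0,0],[0.35,0,0,0,0,0,0],[0.35,0,0,0,0,0,0],[0.35,0,0,0,0,0,0]]' 10;python3 -m handwheel '[[0.35,0,0,0,0,0,0],[0.35,0,0,0,0,0,0],[0.35,-0.02,0,0,0,0,0],[0.35,-0.02,0,0,0,0,0],[0.35,0,0,0,0,0,0]]' 10; python3 -c "
from h import *
go((.457,-.353,.1))"
```

```text
clock: 2.55
position: [0.3636, -0.2726, 0.0572]
ee_rot: [2.222, 0.0, -2.22]
force: [0.7, 0.5, 0.3]
width: 0.529
clock: 3.05
position: [0.3644, -0.2731, 0.0985]
ee_rot: [2.223, -0.001, -2.217]
force: [-0.2, 0.9, -1.5]
width: 0.447
tcp [ 0.3644 -0.2731  0.0985] M [[0.003, 0.001, -1.0], [-0.002, -1.0, -0.001], [-1.0, 0.002, -0.003]] w 0.447 F [-0.2  0.9 -1.5] t 3.05
(0.457, -0.353, 0.1) -> [-0.0011  0.0799 -0.0925]
```

```bash
python3 -m handwheel '[[0.35,0,0.01,-0.0116,0,0,0],[0.35,0,0.02,-0.0231,0,0,0],[0.35,0,0.02,-0.0231,0,0,0],[0.35,0,0.02,-0.0231,0,0,0],[0.35,0,0.01,-0.0116,0,0,0],[0.35,0,0,0,0,0,0],[0.35,0,0,0,0,0,0]]' 10; python3 -c "
from h import *
im,d=get_image('side');cv2.imwrite('pics/s2.png',cv2.resize(im[150:270,320:480],None,fx=4,fy=4))
im,d=get_image('top');cv2.imwrite('pics/t2.png',cv2.resize(im[220:340,310:470],None,fx=4,fy=4))
go((.457,-.353,.0635))"
python3 - <<'E'
import cv2,numpy as np
cv2.imwrite('pics/st2.png',cv2.resize(np.vstack([cv2.imread('pics/s2.png'),cv2.imread('pics/t2.png')]),None,fx=.6,fy=.6))
E
```

```text
clock: 3.75
position: [0.455, -0.3517, 0.0957]
ee_rot: [-2.219, -0.002, 2.223]
force: [0.5, 0.6, -0.3]
width: 0.443
tcp [ 0.4547 -0.3514  0.0961] M [[-0.001, 0.001, -1.0], [0.001, -1.0, -0.001], [-1.0, -0.001, 0.001]] w 0.446 F [ 0.1 -0.5 -1.4] t 3.85
(0.457, -0.353, 0.0635) -> [ 0.0326  0.0016 -0.0023]
```

View pics/st2.png

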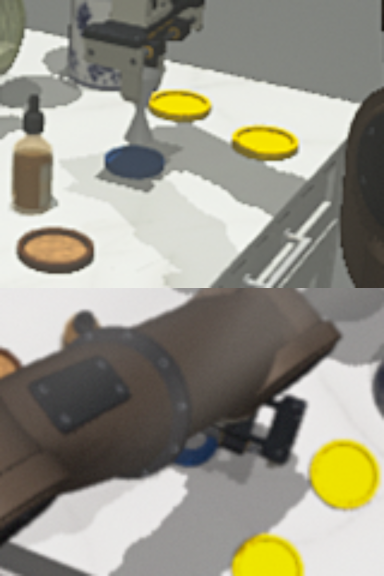

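The jigger hangs upright over the dish (foot at (140,142), dish centre at (135,161) in the stacked crop, which fits the 40 mm lift). Lower, release and rise.

```bash
python3 -m handwheel '[[0.35,0.01,0.0016,-0.0023,0,0,0],[0.35,0.01,0,0,0,0,0],[0.35,0.008,0,0,0,0,0],[0.35,0.004,0,0,0,0,0],[0.35,0,0,0,0,0,0]]' 10;python3 -m handwheel '[[0.35,0.001,0,0,0,0,0],[0.35,0,0,0,0,0,0],[0.5,0,0,0,0,0,0],[0.6,0,0,0,0,0,0],[0.8,0,0,0,0,0,0],[0.8,0,0,0,0,0,0],[0.8,-0.02,0,0,0,0,0],[0.8,-0.04,0,0,0,0,0],[1,-0.05,0,0,0,0,0],[1,0,0,0,0,0,0]]' 10; python3 -c "
from h import *
go((.508,-.190,.175))"
```

```text
clock: 4.35
position: [0.4576, -0.3535, 0.0638]
ee_rot: [-2.22, -0.002, 2.223]
force: [-0.1, -0.3, -0.7]
width: 0.444
clock: 5.35
position: [0.4614, -0.3561, 0.1804]
ee_rot: [2.228, -0.006, -2.208]
force: [0.8, -0.4, 0.9]
width: 0.926
tcp [ 0.4614 -0.3561  0.1804] M [[0.009, 0.0, -1.0], [-0.006, -1.0, -0.001], [-1.0, 0.006, -0.009]] w 0.926 F [ 0.8 -0.4  0.9] t 5.35
(0.508, -0.19, 0.175) -> [ 0.0048 -0.1661 -0.0466]
```

```bash
python3 -m handwheel '[[1,0,-0.0332,-0.0093,0,0,0],[1,0,-0.0332,-0.0093,0,0,0],[1,0,-0.0332,-0.0093,0,0,0],[1,0,-0.0332,-0.0093,0,0,0],[1,0,-0.0332,-0.0093,0,0,0],[1,0,0,0,0,0,0],[1,0,0,0,0,0,0]]' 12; python3 -c "
from h import *
im,d=get_image('side');cv2.imwrite('pics/s3.png',cv2.resize(im[130:290,290:450],None,fx=3,fy=3))
print([proj('side',p)-[290,130] for p in((.508,-.19,.142),(.508,-.19,.175),(.457,-.353,.005),(.457,-.353,.093))])
go((.508,-.190,.082))"
```

```text
clock: 6.05
position: [0.5046, -0.1872, 0.1736]
ee_rot: [2.22, 0.003, -2.22]
force: [-0.2, -0.4, 0.5]
width: 0.999
[array([45.9, 59.5]), array([46.2, 48.2]), array([86.4, 87.2]), array([88.2, 60.2])]
tcp [ 0.5043 -0.1884  0.1736] M [[-0.0, 0.001, -1.0], [-0.001, -1.0, -0.001], [-1.0, 0.001, 0.0]] w 1.004 F [ 0.4  0.5 -0.2] t 6.1
(0.508, -0.19, 0.082) -> [ 0.0916  0.0015 -0.0037]
```

View pics/s3.png

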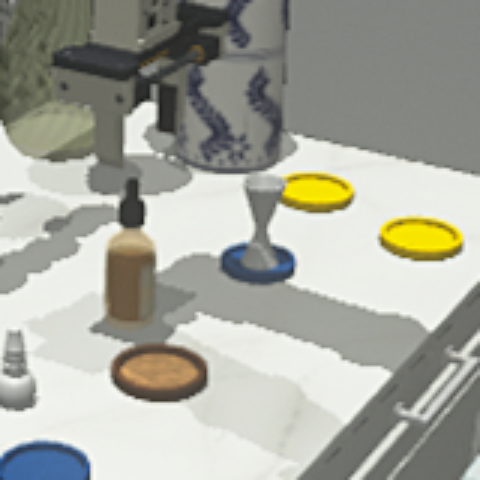

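The jigger stands upright in the dish (rim (264,183), foot (260,262)). The bottle top at (133,180) is within 5 px of its projection and the open fingers straddle it. Descend and grip.

```bash
python3 -m handwheel '[[1,0.02,0.0015,-0.0037,0,0,0],[1,0.024,0,0,0,0,0],[1,0.024,0,0,0,0,0],[1,0.0236,0,0,0,0,0],[0.6,0,0,0,0,0,0],[0.45,0,0,0,0,0,0],[0.35,0,0,0,0,0,0],[0.3,0,0,0,0,0,0],[0.2,0,0,0,0,0,0],[0.15,0,0,0,0,0,0]]' 20;python3 -m handwheel '[[0.15,0,0,0,0,0,0],[0.15,0,0,0,0,0,0],[0.15,0,0,0,0,0,0]]' 20; python3 -c "
from h import *
go((.432,-.104,.13))"
```

```text
clock: 7.1
position: [0.5085, -0.1895, 0.0827]
ee_rot: [2.222, 0.0, -2.22]
force: [-0.4, -0.2, -0.1]
width: 0.528
clock: 7.4
position: [0.5083, -0.1893, 0.0821]
ee_rot: [2.221, 0.001, -2.221]
force: [-0.2, -0.2, -1.0]
width: 0.267
tcp [ 0.5083 -0.1893  0.0821] M [[0.0, 0.001, -1.0], [-0.0, -1.0, -0.001], [-1.0, 0.0, -0.0]] w 0.267 F [-0.2 -0.2 -1. ] t 7.4
(0.432, -0.104, 0.13) -> [-0.0479 -0.0854  0.0762]
```

```bash
python3 -m handwheel '[[0.15,0,0,0,0,0,0],[0.15,-0.02,0,0,0,0,0],[0.15,-0.02,0,0,0,0,0],[0.15,0,-0.0107,0.0095,0,0,0],[0.15,0,-0.0213,0.019,0,0,0],[0.15,0,-0.0213,0.019,0,0,0],[0.15,0,-0.0213,0.019,0,0,0],[0.15,0,-0.0107,0.0095,0,0,0],[0.15,0,0,0,0,0,0],[0.15,0,0,0,0,0,0]]' 20; python3 -c "
from h import *
im,d=get_image('side');cv2.imwrite('pics/s4.png',cv2.resize(im[170:290,290:410],None,fx=3,fy=3))
print([proj('side',p)-[290,170] for p in((.432,-.104,.046),(.432,-.104,.006))])
go((.432,-.104,.089))"
```

```text
clock: 8.4
position: [0.4325, -0.1044, 0.1221]
ee_rot: [2.221, 0.001, -2.22]
force: [0.0, -0.1, -0.7]
width: 0.27
[array([53.8, 70.5]), array([53.3, 83.8])]
tcp [ 0.4329 -0.1048  0.1221] M [[0.001, 0.0, -1.0], [-0.0, -1.0, -0.0], [-1.0, 0.0, -0.001]] w 0.268 F [-0.4  0.3 -1.3] t 8.45
(0.432, -0.104, 0.089) -> [ 0.0331 -0.0008  0.001 ]
```

View pics/s4.png

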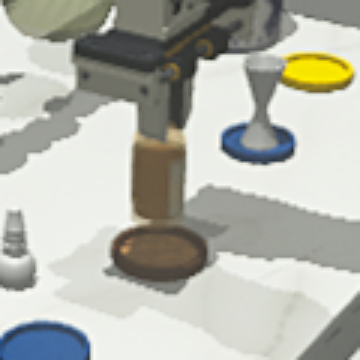

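The bottle base (158,212) sits over the coaster centre (160,250), and both agree with their projections. Lower and release.

```bash
python3 -m handwheel '[[0.15,0.01,-0.0008,0.001,0,0,0],[0.15,0.01,0,0,0,0,0],[0.15,0.008,0,0,0,0,0],[0.15,0.004,0,0,0,0,0],[0.15,0.0015,0,0,0,0,0],[0.15,0,0,0,0,0,0]]' 20;python3 -m handwheel '[[0.3,0,0,0,0,0,0],[0.4,0,0,0,0,0,0],[0.5,0,0,0,0,0,0],[0.6,0,0,0,0,0,0],[0.6,-0.02,0,0,0,0,0],[0.7,-0.04,0,0,0,0,0],[1,-0.045,0,0,0,0,0],[1,0,0,0,0,0,0]]' 20; python3 -c "
from h import *
go((.496,.194,.19))"
```

```text
clock: 9.05
position: [0.4312, -0.1033, 0.0884]
ee_rot: [2.221, 0.001, -2.221]
force: [0.1, 0.3, -1.5]
width: 0.268
clock: 9.85
position: [0.4344, -0.1037, 0.1988]
ee_rot: [2.231, -0.001, -2.21]
force: [0.6, -0.5, -0.6]
width: 0.81
tcp [ 0.4344 -0.1037  0.1988] M [[0.009, 0.001, -1.0], [-0.001, -1.0, -0.001], [-1.0, 0.001, -0.009]] w 0.81 F [ 0.6 -0.5 -0.6] t 9.85
(0.496, 0.194, 0.19) -> [ 0.009  -0.2977 -0.0617]
```

```bash
python3 -m handwheel '[[1,0.002,-0.0372,-0.0077,0,0,0],[1,0.002,-0.0372,-0.0077,0,0,0],[1,0.002,-0.0372,-0.0077,0,0,0],[1,0.002,-0.0372,-0.0077,0,0,0],[1,0.002,-0.0372,-0.0077,0,0,0],[1,0.002,-0.0372,-0.0077,0,0,0],[1,0.002,-0.0372,-0.0077,0,0,0],[1,0.002,-0.0372,-0.0077,0,0,0],[1,0,0,0,0,0,0],[1,0,0,0,0,0,0]]' 20; python3 -c "
from h import *
im,d=get_image('side');cv2.imwrite('pics/s5.png',cv2.resize(im[170:350,230:410],None,fx=3,fy=3))
print([proj('side',p)-[230,170] for p in((.432,-.104,.148),(.496,.194,.132),(.496,.194,0))])
go((.496,.194,.075));print(observe()['joints'])"
```

```text
clock: 10.85
position: [0.4921, 0.1949, 0.177]
ee_rot: [2.219, 0.003, -2.221]
force: [-0.7, -0.4, -0.4]
width: 0.996
[array([115.1,  35.1]), array([23.9, 82.9]), array([ 26.3, 132.6])]
tcp [0.4922 0.1936 0.1771] M [[-0.001, 0.001, -1.0], [-0.001, -1.0, -0.001], [-1.0, 0.001, 0.001]] w 0.999 F [ 0.4 -1.1 -0.3] t 10.9
(0.496, 0.194, 0.075) -> [ 0.1021 -0.0005 -0.0039]
[-0.27263896  0.34819285 -0.26331234  1.85301397  0.10946976  0.95563078
 -2.15421937]
```

View pics/s5.png

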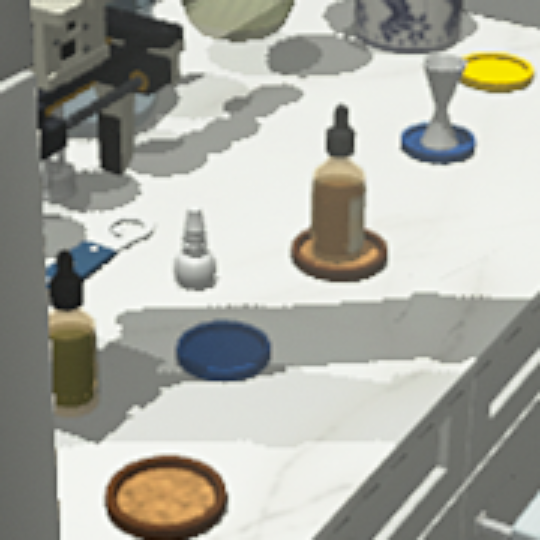

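Bottle A stands upright in the coaster (cap top (342,110), base (340,250)). Bottle B top is at (65,253), close to its projection. Joint 7 is at −2.15, so I'll turn the tool back by 45° before gripping.

```bash
python3 -m handwheel '[[1,0,0,0,-0.13,0,0],[1,0,0,0,-0.13,0,0],[1,0,0,0,-0.13,0,0],[1,0,0,0,-0.13,0,0],[1,0,0,0,-0.13,0,0],[1,0,0,0,-0.135,0,0],[1,0,0,0,0,0,0],[1,0,0,0,0,0,0]]' 20; python3 -c "
from h import *
go((.497,.195,.075));print(observe()['joints'])"
```

```text
clock: 11.7
position: [0.4926, 0.1929, 0.1776]
ee_rot: [1.763, 0.724, -1.764]
force: [0.1, -0.2, 0.4]
width: 0.999
tcp [0.4926 0.1929 0.1776] M [[-0.0, 0.703, -0.711], [-0.001, -0.711, -0.703], [-1.0, 0.0, 0.0]] w 0.999 F [ 0.1 -0.2  0.4] t 11.7
(0.497, 0.195, 0.075) -> [ 0.1026  0.0016 -0.0046]
[-0.14367277  0.36841686 -0.43168177  1.842364    0.18420335  0.97028308
 -1.44542476]
```

```bash
python3 -m handwheel '[[1,0.022,0.0016,-0.0046,0,0,0],[1,0.027,0,0,0,0,0],[1,0.027,0,0,0,0,0],[1,0.0265,0,0,0,0,0],[0.6,0,0,0,0,0,0],[0.45,0,0,0,0,0,0],[0.35,0,0,0,0,0,0],[0.3,0,0,0,0,0,0],[0.2,0,0,0,0,0,0],[0.15,0,0,0,0,0,0]]' 20;python3 -m handwheel '[[0.15,0,0,0,0,0,0],[0.15,0,0,0,0,0,0],[0.15,0,0,0,0,0,0],[0.15,0,0,0,0,0,0]]' 20; python3 -c "
from h import *
go((.3645,.2655,.115))"
```

```text
clock: 12.7
position: [0.4973, 0.1965, 0.0757]
ee_rot: [1.761, 0.729, -1.759]
force: [-0.1, -0.9, 0.5]
width: 0.528
clock: 13.1
position: [0.4968, 0.1964, 0.075]
ee_rot: [1.76, 0.729, -1.76]
force: [-0.1, 0.5, 0.4]
width: 0.267
tcp [0.4968 0.1964 0.075 ] M [[-0.0, 0.707, -0.707], [-0.0, -0.707, -0.707], [-1.0, -0.0, 0.0]] w 0.267 F [-0.1  0.5  0.4] t 13.1
(0.3645, 0.2655, 0.115) -> [-0.04   -0.1425  0.0447]
```

```bash
python3 -m handwheel '[[0.15,-0.02,0,0,0,0,0],[0.15,-0.02,0,0,0,0,0],[0.15,0,-0.0142,0.0045,0,0,0],[0.15,0,-0.0285,0.0089,0,0,0],[0.15,0,-0.0285,0.0089,0,0,0],[0.15,0,-0.0285,0.0089,0,0,0],[0.15,0,-0.0285,0.0089,0,0,0],[0.15,0,-0.0142,0.0045,0,0,0],[0.15,0,0,0,0,0,0],[0.15,0,0,0,0,0,0]]' 20; python3 -c "
from h import *
im,d=get_image('side');cv2.imwrite('pics/s6.png',cv2.resize(im[220:400,230:410],None,fx=3,fy=3))
print([3*(proj('side',p)-[230,220]) for p in((.3645,.2655,.04),(.3645,.2655,.006))])
go((.3645,.2655,.082));print(observe()['joints'])"
```

```text
clock: 14.1
position: [0.3642, 0.2653, 0.1147]
ee_rot: [1.758, 0.73, -1.759]
force: [0.8, 0.0, -2.1]
width: 0.272
[array([167.7, 306.9]), array([168.3, 346.2])]
tcp [0.3648 0.2651 0.1147] M [[-0.0, 0.707, -0.707], [-0.001, -0.707, -0.707], [-1.0, 0.0, 0.0]] w 0.269 F [ 0.1 -0.2 -1.7] t 14.15
(0.3645, 0.2655, 0.082) -> [ 0.0327 -0.0005 -0.0001]
[-0.36980422  0.34048951 -0.46570366  2.08727092  0.21973133  0.76038735
 -1.75800236]
```

View pics/s6.png

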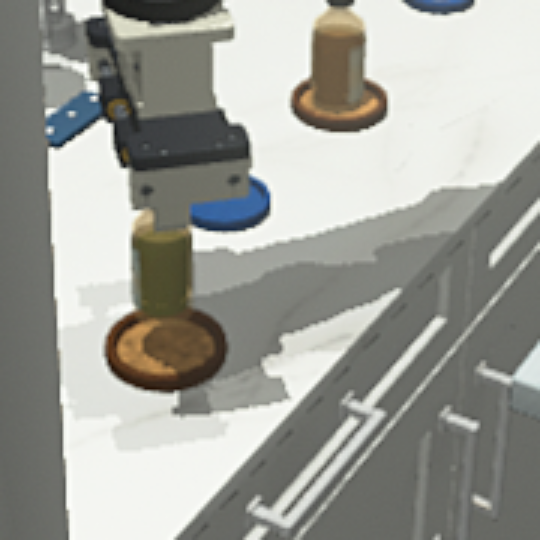

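Bottle B hangs upright (base (163,305)) over the coaster centre (166,345), about 1–2 mm off. Lower and release.

```bash
python3 -m handwheel '[[0.15,0.01,0,0.001,0,0,0],[0.15,0.01,0,0.001,0,0,0],[0.15,0.008,0,0,0,0,0],[0.15,0.004,0,0,0,0,0],[0.15,0.0015,0,0,0,0,0],[0.15,0,0,0,0,0,0]]' 20;python3 -m handwheel '[[0.3,0,0,0,0,0,0],[0.4,0,0,0,0,0,0],[0.5,0,0,0,0,0,0],[0.6,0,0,0,0,0,0],[0.6,-0.02,0,0,0,0,0],[0.7,-0.04,0,0,0,0,0],[1,-0.045,0,0,0,0,0],[1,0,0,0,0,0,0]]' 20;python3 -m handwheel '[[1,0,0,0,-0.13,0,0],[1,0,0,0,-0.13,0,0],[1,0,0,0,-0.13,0,0],[1,0,0,0,-0.13,0,0],[1,0,0,0,-0.13,0,0],[1,0,0,0,-0.135,0,0],[1,0,0,0,0,0,0]]'; python3 -c "
from h import *
go((.4545,.372,.14));print(observe()['joints'])"
```

```text
clock: 14.75
position: [0.3632, 0.2642, 0.0815]
ee_rot: [1.759, 0.729, -1.76]
force: [-0.6, 0.1, -0.9]
width: 0.267
clock: 15.55
position: [0.3655, 0.2666, 0.1918]
ee_rot: [1.769, 0.732, -1.752]
force: [0.4, 0.6, -0.4]
width: 0.815
clock: 16.25
position: [0.3631, 0.2639, 0.1863]
ee_rot: [1.207, 1.21, -1.208]
force: [-0.1, 0.5, -0.5]
width: 1.002
tcp [0.3631 0.2639 0.1863] M [[-0.0, 1.0, 0.002], [-0.0, 0.002, -1.0], [-1.0, -0.0, 0.0]] w 1.002 F [-0.1  0.5 -0.5] t 16.25
(0.4545, 0.372, 0.14) -> [ 0.0462  0.0916 -0.108 ]
[-0.20601819  0.26266687 -0.64430284  1.99614391  0.19369135  0.94323317
 -0.94645026]
```

```bash
python3 -m handwheel '[[1,0,0.0229,-0.027,0,0,0],[1,0,0.0229,-0.027,0,0,0],[1,0.01,0.0229,-0.027,0,0,0],[1,0.01,0.0229,-0.027,0,0,0],[1,0,0,0,0,0,0],[1,0,0,0,0,0,0]]' 12; python3 -c "
from h import *
im,d=get_image('top');cv2.imwrite('pics/t7.png',cv2.resize(im[150:270,110:270],None,fx=4,fy=4))
print([4*(proj('top',p)-[110,150]) for p in((.3645,.2655,.138),(.4545,.371,.088),(.455,.371,.165))])
go((.455,.371,.056));print(observe()['joints'])"
```

```text
clock: 16.85
position: [0.4543, 0.3722, 0.1656]
ee_rot: [1.21, 1.209, -1.213]
force: [-0.2, -0.1, -0.0]
width: 1.003
[array([245.2, 275.6]), array([188.4, 136.8]), array([158.8,  94.4])]
tcp [0.4542 0.3717 0.1662] M [[-0.001, 1.0, -0.002], [-0.001, -0.002, -1.0], [-1.0, -0.001, 0.001]] w 0.996 F [-1.  -0.   0.9] t 16.9
(0.455, 0.371, 0.056) -> [0.1102 0.001  0.0006]
[-0.36819919  0.50059014 -0.58513414  1.7065263   0.31391165  1.03095682
 -1.06240399]
```

View pics/t7.png

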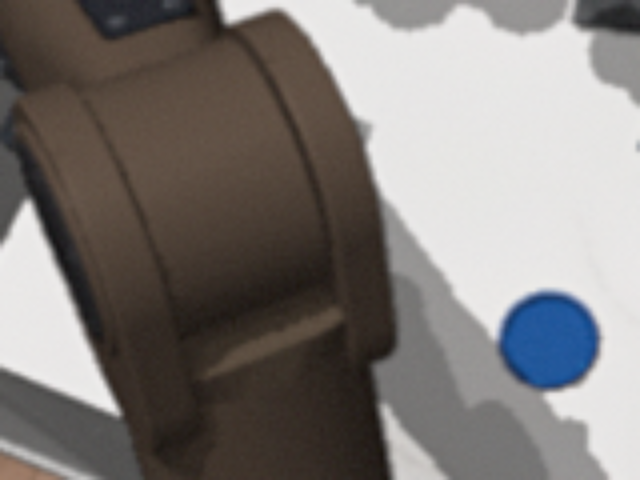

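The arm hides the jigger, as expected; only the dish at (549,340) is visible. I'll go on from the first measurement, watching the force.

```bash
python3 -m handwheel '[[1,0.02,0.001,0.0006,0,0,0],[1,0.03,0,0,0,0,0],[1,0.02,0,0,0,0,0],[1,0.02,0,0,0,0,0],[1,0.02,0,0,0,0,0],[0.8,0,0,0,0,0,0],[0.7,0,0,0,0,0,0],[0.6,0,0,0,0,0,0],[0.5,0,0,0,0,0,0],[0.35,0,0,0,0,0,0]]' 10;python3 -m handwheel '[[0.35,0,0,0,0,0,0],[0.35,0,0,0,0,0,0],[0.35,0,0,0,0,0,0],[0.35,0,0,0,0,0,0]]' 10; python3 -c "
from h import *
go((.432,.084,.1))"
```

```text
clock: 17.9
position: [0.4562, 0.3718, 0.0575]
ee_rot: [1.211, 1.209, -1.208]
force: [0.1, -0.5, 0.9]
width: 0.611
clock: 18.3
position: [0.4559, 0.3717, 0.0568]
ee_rot: [1.209, 1.209, -1.209]
force: [-1.3, -0.6, 2.1]
width: 0.443
tcp [0.4559 0.3717 0.0568] M [[0.0, 1.0, 0.0], [0.0, 0.0, -1.0], [-1.0, 0.0, -0.0]] w 0.443 F [-1.3 -0.6  2.1] t 18.3
(0.432, 0.084, 0.1) -> [-0.0433 -0.0239  0.2877]
```

```bash
python3 -m handwheel '[[0.35,-0.02,0,0,0,0,0],[0.35,-0.025,0,0,0,0,0],[0.35,0,0.01,0.015,0,0,0],[0.35,0,0.01,0.035,0,0,0],[0.35,0,0,0.04,0,0,0],[0.35,0,0,0.04,0,0,0],[0.35,0,0,0.04,0,0,0],[0.35,0,-0.015,0.04,0,0,0],[0.35,0,-0.015,0.04,0,0,0],[0.35,0,-0.0139,0.0377,0,0,0]]' 10; python3 -m handwheel '[[0.35,0,0,0,0,0,0],[0.35,0,0,0,0,0,0]]' 10; python3 -c "
from h import *
im,d=get_image('side');cv2.imwrite('pics/s8.png',cv2.resize(im[200:360,230:410],None,fx=3,fy=3))
print([3*(proj('side',p)-[230,200]) for p in((.432,.084,.044),(.432,.084,.005))])
go((.432,.084,.063));print(observe()['joints'])"
```

```text
clock: 19.3
position: [0.4309, 0.0819, 0.1014]
ee_rot: [1.209, 1.209, -1.21]
force: [-0.1, -0.7, -1.5]
width: 0.443
clock: 19.5
position: [0.4319, 0.0828, 0.1017]
ee_rot: [1.211, 1.208, -1.211]
force: [-0.0, 0.9, -0.9]
width: 0.442
[array([225.9, 219. ]), array([225.9, 260.4])]
tcp [0.4324 0.0841 0.1018] M [[0.001, 1.0, -0.001], [0.0, -0.001, -1.0], [-1.0, 0.001, -0.0]] w 0.446 F [ 0.7  1.1 -1.3] t 19.55
(0.432, 0.084, 0.063) -> [ 0.0388 -0.0004  0.0001]
[ 0.16636017  0.36933452 -0.59469821  2.11721779  0.3056266   0.73673064
 -0.62643597]
```

View pics/s8.png

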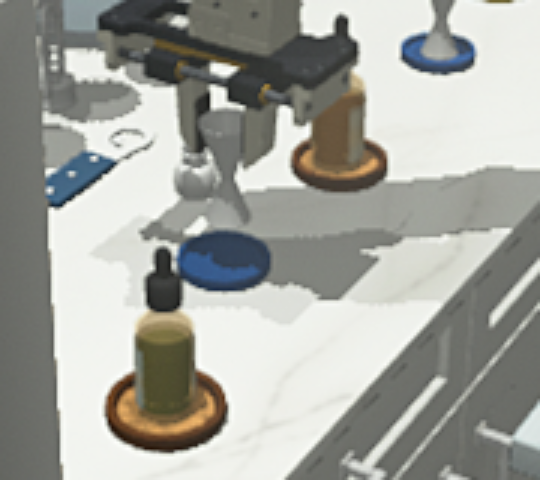

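Bottle B stands upright in its coaster. The jigger foot is at (229,215) over the dish centre (225,260), leaning slightly in the grip (about 0.08 rad). I'll set it down slowly so it seats flat.

```bash
python3 -m handwheel '[[0.35,0.012,0,0,0,0,0],[0.35,0.012,0,0,0,0,0],[0.35,0.007,0,0,0,0,0],[0.35,0.004,0,0,0,0,0],[0.35,0.002,0,0,0,0,0],[0.35,0.002,0,0,0,0,0],[0.35,0.001,0,0,0,0,0],[0.35,0,0,0,0,0,0]]' 6;python3 -m handwheel '[[0.43,0,0,0,0,0,0],[0.46,0,0,0,0,0,0],[0.5,0,0,0,0,0,0],[0.55,0,0,0,0,0,0],[0.65,0,0,0,0,0,0],[0.8,0,0,0,0,0,0],[0.8,-0.02,0,0,0,0,0],[0.8,-0.035,0,0,0,0,0],[0.8,-0.045,0,0,0,0,0],[0.8,-0.02,0,0,0,0,0]]';python3 -m handwheel '[[0.8,-0.02,0,0,0,0,0],[0.8,-0.02,0,0,0,0,0],[0.8,0,-0.025,0,0,0,0],[0.8,0,-0.03,0,0,0,0],[0.8,0,-0.03,0,0,0,0],[0.8,0,0,0,0,0,0]]'; python3 -c "
from h import *
go((.3,-.4,.25))
a,d=get_image('side');b,d2=get_image('top');np.save('pics/tf.npy',d2);cv2.imwrite('pics/tf.png',b)
cv2.imwrite('pics/f.png',np.hstack([cv2.resize(a[170:350,235:415],None,fx=2.2,fy=2.2),cv2.resize(b[160:310,150:400],(400,396))]))"
```

```text
clock: 20.35
position: [0.4321, 0.0838, 0.0618]
ee_rot: [1.209, 1.209, -1.209]
force: [-0.5, 0.0, -0.6]
width: 0.444
clock: 21.35
position: [0.4331, 0.0846, 0.1848]
ee_rot: [1.211, 1.207, -1.206]
force: [0.3, 0.3, -0.1]
width: 0.796
clock: 21.95
position: [0.3435, 0.0834, 0.2213]
ee_rot: [1.206, 1.209, -1.211]
force: [1.6, 0.5, 0.0]
width: 0.8
tcp [0.3435 0.0834 0.2213] M [[-0.001, 1.0, 0.001], [-0.002, 0.001, -1.0], [-1.0, -0.001, 0.002]] w 0.8 F [1.6 0.5 0. ] t 21.95
(0.3, -0.4, 0.25) -> [-0.0275 -0.0441  0.4834]
```

View pics/f.png

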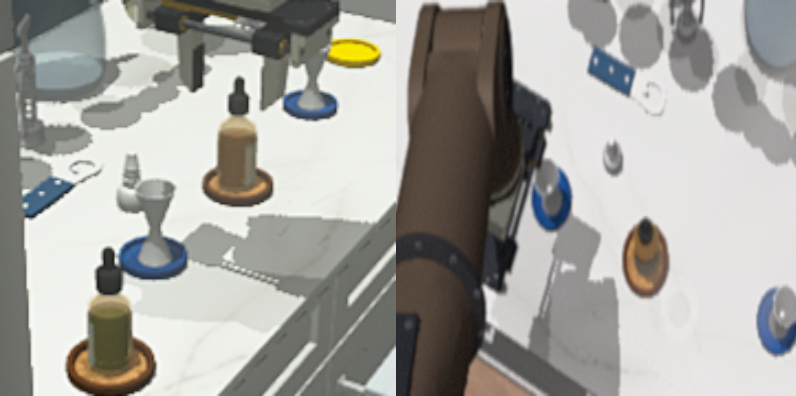

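All four stand upright in place and the stopper is untouched. I'll move the arm clear for a final measurement.

```bash
python3 -m handwheel '[[0.8,-0.005,-0.004,0.045,0,0,0],[0.8,-0.005,-0.004,0.045,0,0,0],[0.8,-0.005,-0.004,0.045,0,0,0],[0.8,-0.005,-0.004,0.045,0,0,0],[0.8,-0.005,-0.004,0.045,0,0,0],[0.8,-0.005,-0.004,0.045,0,0,0],[0.8,-0.005,-0.004,0.045,0,0,0],[0.8,-0.005,-0.004,0.045,0,0,0],[0.8,-0.005,-0.004,0.045,0,0,0],[0.8,-0.005,-0.004,0.045,0,0,0]]';python3 -m handwheel '[[0.8,0,-0.005,0.045,0,0,0],[0.8,0,-0.005,0.045,0,0,0],[0.8,0,-0.005,0.045,0,0,0],[0.8,0,0,0,0,0,0],[0.8,0,0,0,0,0,0],[0.8,0,0,0,0,0,0]]'
python3 - <<'E'
from h import *
im,d=get_image("top");P=cloud("top",d);cv2.imwrite("pics/tg.png",im)
D={"bA":((.432,-.104),.125,.14),"bB":((.3645,.2655),.115,.13),"jA":((.457,-.353),.075,.093),"jB":((.432,.084),.075,.093),"stop":((.5136,-.0037),.03,.07)}
for n,(c,z,zt) in D.items():
    r=np.hypot(P[...,0]-c[0],P[...,1]-c[1]);k=((r<.04)&(P[...,2]>z)&(P[...,2]<.17)).astype(np.uint8)
    cs=cv2.findContours(k,0,2)[0]
    if not cs: print(n,"hidden");continue
    (u,v),R_=cv2.minEnclosingCircle(max(cs,key=cv2.contourArea));q=onz("top",u,v,zt);print(n,"target",c,"seen",q[:2].round(4),"off",np.hypot(*(q[:2]-c)).round(4),"top z",P[...,2][k>0].max().round(3),k.sum())
hsv=cv2.cvtColor(im,cv2.COLOR_BGR2HSV);m=cv2.inRange(hsv,(100,120,40),(130,255,255))[160:205,260:320];ys,xs=np.nonzero(m);print("opener px",xs.mean()+260,ys.mean()+160)
b=cv2.cvtColor(cv2.imread("pics/top0.png"),cv2.COLOR_BGR2HSV);ys,xs=np.nonzero(cv2.inRange(b,(100,120,40),(130,255,255))[160:205,260:320]);print("was",xs.mean()+260,ys.mean()+160)
go((.3,-.4,.25))
E
```

```text
clock: 23.05
position: [0.307, -0.3692, 0.2716]
ee_rot: [1.209, 1.209, -1.21]
force: [1.4, -0.1, -0.3]
width: 0.801
clock: 23.65
position: [0.2926, -0.5007, 0.2711]
ee_rot: [1.209, 1.21, -1.208]
force: [1.6, 0.3, 0.2]
width: 0.802
bA target (0.432, -0.104) seen [ 0.4315 -0.1063] off 0.0024 top z 0.151 42
bB target (0.3645, 0.2655) seen [0.3626 0.2614] off 0.0045 top z 0.141 49
jA target (0.457, -0.353) seen [ 0.4572 -0.3546] off 0.0016 top z 0.099 116
jB target (0.432, 0.084) seen [0.4299 0.0832] off 0.0022 top z 0.098 102
stop target (0.5136, -0.0037) seen [ 0.5097 -0.0089] off 0.0065 top z 0.076 71
opener px 284.13483146067415 186.85955056179776
was 284.06666666666666 186.8388888888889
tcp [ 0.2927 -0.5004  0.2714] M [[-0.0, 1.0, 0.001], [0.0, 0.001, -1.0], [-1.0, -0.0, -0.0]] w 0.801 F [ 0.1  1.4 -0.5] t 23.7
(0.3, -0.4, 0.25) -> [ 0.0215  0.0075 -0.1004]
```

```bash
python3 -c "
from cell import *
print(sign_off())"
```

```text
the job is handed in; nothing more can be done
None
```

The job is done and handed in at about 24 s of the 99 s allowed; the hand-in gave no verdict. Both dropper bottles stand in the two dark wooden coasters: amber in the nearer-centre one, green in the left one. The two jiggers stand in the two blue dishes, wide cup up. All four are released and the arm is parked clear.

**Placement:** the last top view put each piece 1.6–4.5 mm from its coaster or dish centre (limit 16 mm). The tops read 3–6 mm higher than the given sizes plus floor. The depth readings were similarly high before the moves, so I take them as seated. All four looked upright in the last side view.

**Left alone:** the opener is in the same place to within 0.1 pixel. The stopper looked untouched and upright. Its final position read 6.5 mm from the first one, but the two readings used different methods and I did not repeat the first. The arm never came near it.

**Checks that disagreed:**
- The side view put the dish and coaster centres 6–13 mm off the top view. I put this down to seeing their outer walls, so I used the top view.
- The second jigger leaned about 0.08 rad in the grip while carried, and stood upright after a slow set-down.
- The arm and the cabinet hid that jigger from both cameras, so I grasped it from the first measurement alone.

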